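Lock the welding jig by pushing its stud through the L-shaped slot

ROBOT

A 6-joint arm with a two-finger parallel gripper is mounted at the origin on the work surface. World frame = base frame: x ahead of the robot, y to its left, z up, the work surface at z = 0. Lengths are in mm, angles in rad, forces in N, time in s.
With the tool pointing down it reaches from about 350 to 975 mm from the base axis. Payload 7.1 kg.
Tool frame: the origin (TCP) lies at the centre of the arm's flange, where the gripper is bolted on; the fingertips stand 182 mm ahead of it and the grasp point (between the pads) lies 163 mm ahead of it; z points along the fingers, y is the line along which they close (so a half turn about z gives the same grasp; the last joint's range is limited). The gripper opens to 88 mm and grips with 3 to 60 N. Pads are 20 mm wide; open, the fingers measure 115 mm over their backs; the gripper's body (75 mm by 178 mm) begins 61 mm behind the grasp point.
Start: joints at [1.163, 0.423, 1.63, -0, 1.089, -0.019], TCP at [236.892, 578.35, 404.675] pointing down, gripper open.
Joint ranges: [-3, 3], [-0.9, 2.11], [0.09, 2.58], [-1.31, 4.45], [0.11, 2.69], [-2.54, 2.54]. Speed limits (rad/s): [2.39, 2.39, 3.01, 3.14, 3.14, 3.14].

INTERFACE

Orientations are given as a rotation vector (axis times angle).
In Python, from workcell import readout, get_image, ctrl gives the robot as it stands.
- The arm moves only by the tool step_arm, never from a script. Its argument "targets" is a list that holds one entry, the list of rows, each a list of 7 numbers: the shift along the world's x, y, z as a fraction of full scale, then the turn, a rotation vector about the world's x, y, z as a fraction of full scale, then the opening, from 0 (shut) to 1 (fully open). In form: [[[dx, dy, dz, wx, wy, wz, claw], ...]]. A call has exactly 5 rows; each row shifts and turns the commanded pose from where the row before left it; what a row does not reach is not made up. Full scale, the value 1, is 0.05 m for a shift and 4 degrees for a turn. A row lasts 1/8 s, in which the tool goes at most 62.5 mm and 10.7 degrees, less where a joint would pass 70% of its speed; a pose out of reach is approached as far as the arm can. A call with a number of a shift or a turn outside -1 to 1 is refused whole. A call with a gripper value outside its range is refused whole. The fingers move at their own pace and stop on an object; the grip force is fixed at half the most. Time passes only in rows, so rows that do not move let the fingers close, or fill a call up. It gives the time, the measured TCP pose, the force, the opening and the grip force at its end, in the units of the state.
- readout.get_obs(): the state, without advancing time (a new reading comes with each control period).
- get_image(name): name is "side" or "top" or "wrist"; returns a dict with "pixels" (384x512x3 uint8, red, green, blue), "intrinsics" (3x3 intrinsics, pixels), "extrinsics" (4x4, takes a point from world to camera coordinates). Camera axes: x right, y down, z forward; pixel columns grow to the right and rows downward; lengths in mm; the calibration is good to about 2 mm. A picture is of the moment at which its call begins. There is no depth.
- ctrl.close_job(): hands the job in; it is judged then, once.
The state is a dict: "t": time; "qpos": joint angles; "qvel": joint speeds; "joint_torque": joint torques, N m; "ee_pos": TCP position; "orientation": TCP orientation; "ft_force": force on the tool from outside, world axes, zero at the start; "moment": the same for the moment, N m; "width": finger opening in mm; "grasp_force": force on a finger pad.
Only numpy, scipy, OpenCV 4.12 (cv2) and the standard library are available. Lean on these libraries where they do the work, as an engineer would, in place of code of your own. Each camera call takes 0.05 s, during which the arm holds its last target. There are 200 camera calls.

TASK

Lock the welding jig so that the steel strip lying on it cannot slide out: with the fingertips, gently push the round stud along the long leg of its L-shaped slot to the corner, then on round the corner and along the short leg until it is fully home against the end, and leave it there. Only push it: do not grip or lift the stud, do not force it, and leave the strip, the magnet and the other things on the bench where they are.

Things in the scene. Friction and masses are not known exactly. Their poses are not given: they have to be found in the camera images.
- jig: welding jig fixed to the bench: hollow steel block 240 (its x) x 180 (its y) x 32 mm high. Origin: centre of its underside; z up. An L-shaped slot 20 mm wide goes through its 8 mm cover: the long leg runs along +x from centre-line point (-80,-40) mm to the corner (40,-40), the short leg from there along +y to (40,20). A fence and end stops round the strip, beyond y = 40, rise 14 mm above the cover.
- stud_knob (a point): centre of the stud's round steel knob: 34 mm wide, from 2 to 36 mm above the cover, straight from 4 to 30 mm; this point is on its axis, 20 mm above the cover. Its 16 mm stem runs in the 20 mm slot; a wide foot under the cover keeps it captive: it slides and spins, but rises or rocks by 4 mm at most. About 0.3 kg; greased: slides at 1 to 3 N, stays where left (no spring)
- slot_start (a point): axis of the stud, at the height of the cover's top, when it is at the very start of the long leg (the stud starts 5 to 50 mm from here towards the corner)
- slot_corner (a point): axis of the stud, at the height of the cover's top, when it is pushed against the far end of the long leg; there it is free to enter the short leg (within 4 mm of here)
- slot_end (a point): axis of the stud, at the height of the cover's top, when it is fully home against the end of the short leg
- strip: flat steel strip 140 x 36 x 8 mm lying on the jig's cover between the low fence and end stops, its near long edge about 5 mm clear of the knob when the stud is home; origin: centre of the underside. Not to be disturbed.
- magnet: small welding magnet, flat block 36 x 55 x 14 mm, lying on the jig's cover near its +x edge, beside the corner of the slot; origin: centre of the underside. Not to be disturbed.
- can: black spray can, 64 mm across, 190 mm high, standing on the table to one side of the jig; origin: centre of the underside. Not to be disturbed.
- jar: white jar, 72 mm across, 110 mm high, standing on the table to one side of the jig; origin: centre of the underside. Not to be disturbed.
- wire_brush: wire brush 275 mm long, 26 mm wide, 25 mm high, with red handle, lying on the table on the robot's left; origin: at its underside, near mid-length. Not to be disturbed.
- chipping_hammer: chipping hammer 230 mm long, 100 mm across its head, lying on the table on the robot's right; origin: at its underside, near mid-length. Not to be disturbed.
- tee_coupon: small welded steel T piece 70 x 50 x 48 mm, standing on the table at the far left; origin: centre of the underside. Not to be disturbed.
There are look-alikes about, which are no part of the job. What is shaped like the part that bears stud_knob but blue or green is not meant.

How it is judged (in metres and radians):
On the way, in this order (a step that is already met when the one before it is completed fails the run):
1. the stud has reached the corner of the slot (horizontal distance between stud_knob and slot_corner below 0.01 m), for 0.05 s.
2. the stud is home at the end of the short leg (horizontal distance between stud_knob and slot_end below 0.006 m), for 0.2 s.
At the end, for the whole second after the job is handed in: the stud stands upright and down in its slot, its axis within 6 mm of the fully home point; strip and magnet within 10 mm, the other things within 30 mm of where they began (horizontal distance between stud_knob and slot_end below 0.006 m and z of stud_knob in the frame of jig below 0.0545 m and angle between stud_knob's own z axis and vertical below 0.06 rad and distance of each of strip, magnet from where it was at the start of the episode below 0.01 m and distance of each of can, jar, wire_brush, chipping_hammer, tee_coupon from where it was at the start of the episode below 0.03 m); the robot touches nothing.
It fails at once if the stud is lifted: raised 3 mm or more off the jig's inner floor (z of stud_knob in the frame of jig above 0.055 m).
It fails at once if the stud is gripped or forced: more than 35 N from the fingers (contact force between the fingers and stud above 35 N).
It fails at once if the strip, the magnet or another bystander is disturbed (distance of any of strip, magnet from where it was at the start of the episode above 0.01 m or distance of any of can, jar, wire_brush, chipping_hammer, tee_coupon from where it was at the start of the episode above 0.03 m).
It also fails if it takes over 48 s, if anything falls off the work surface, if the arm or the gripper's body presses on something with over 40 N, if the wrist force passes 120 N, or if a joint passes its speed limit or range.

## Working session

There is one attempt and no reset: what is moved stays moved. The work goes in short steps, Python scripts to look and compute and a tool call to move; the robot and the scene stay as the last step left them, time stands still between calls to the robot, and variables do not carry over. Pictures are saved under pics/ and viewed, at most 10 in all, crops included, and the job is handed in when it is done.

Besides the shell and the picture viewer there is one more tool, called after "Emit:" as name(argument=value, ...), one argument or row to a line, values as JSON. step_arm: Moves the arm, as the interface text tells. Shift numbers are shares of 0.05 m and turn numbers shares of 4 degrees, none past 1 either way. Its arguments: {"type":"object","properties":{"targets":{"type":"array"}},"required":["targets"]}

```bash
mkdir -p pics
cat > h.py <<'E'
import numpy as np,cv2
from workcell import readout,get_image,ctrl
def snap(n,f):
    d=get_image(n); cv2.imwrite('pics/'+f+'.png',cv2.cvtColor(d['pixels'],cv2.COLOR_RGB2BGR)); np.savez('pics/'+f,K=d['intrinsics'],T=d['extrinsics']); return d
def crop(f,x0,y0,x1,y1,s):
    im=cv2.imread('pics/'+f+'.png')[y0:y1,x0:x1]; cv2.imwrite('pics/'+f+'_c%d.png'%x0,cv2.resize(im,None,fx=s,fy=s,interpolation=cv2.INTER_CUBIC))
def ray(f,u,v,z):
    d=np.load('pics/'+f+'.npz');T=d['T'];R=T[:3,:3];c=-R.T@T[:3,3]
    r=R.T@np.linalg.solve(d['K'],[u,v,1]);return c+r*(z-c[2])/r[2]
def proj(f,P):
    d=np.load('pics/'+f+'.npz');T=d['T'];p=np.atleast_2d(P)@T[:3,:3].T+T[:3,3];q=p@d['K'].T;return q[:,:2]/q[:,2:]
E
python3 - <<'E'
from h import *
for n in('top','side'): snap(n,n+'1')
a=cv2.imread('pics/top1.png');b=cv2.imread('pics/side1.png')
cv2.imwrite('pics/both.png',cv2.resize(np.vstack([a,b]),(400,600)))
for n in('top1','side1'):
    d=np.load('pics/'+n+'.npz');T=d['T'];print(-T[:3,:3].T@T[:3,3],d['K'][0,0])
print(readout.get_obs())
E
```

```text
[ 428.53722221   17.45975699 1407.76233991] 366.96062382849556
[ 351.72984068 -863.56224052 1033.34769688] 468.62094190353656
{'t': 0.1, 'qpos': array([ 1.16299211e+00,  4.23750155e-01,  1.63060279e+00, -1.95487286e-05,
        1.08858702e+00, -1.89962576e-02]), 'qvel': array([ 0.00071784, -0.00223166, -0.00245268, -0.0005408 ,  0.00252836,
       -0.00082411]), 'joint_torque': array([ 3.27294711e-04, -5.45617104e+01, -2.74326628e+01,  6.45089080e-02,
        1.88595074e-02, -4.71687841e-06]), 'ee_pos': array([236.80557743, 578.13160992, 403.99240527]), 'orientation': array([-6.06832476e-01, -3.08215314e+00,  2.07393586e-03]), 'ft_force': array([-0.46614553, -0.51451213,  0.04343379]), 'moment': array([0.04292427, 0.00313799, 0.01373993]), 'grasp_force': 0.0, 'width': 87.6247285164332}
```

View pics/top1.png

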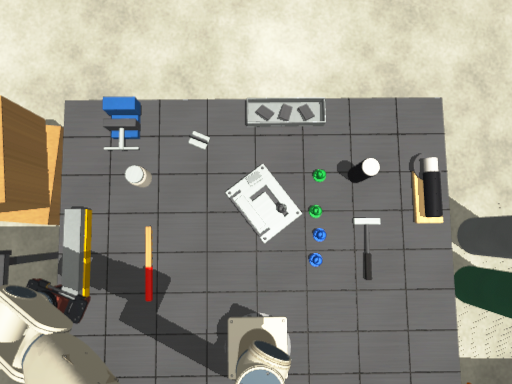

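View pics/side1.png

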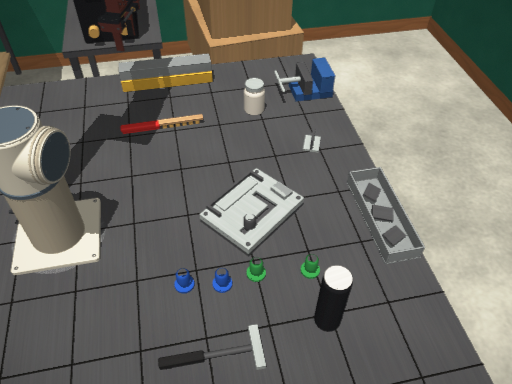

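Top: the jig is at about (264,203), with the knob near (282,209). The can is at (368,168) and the jar at (137,176). Side: the jig is at (252,208), with the knob at (249,222). I'll enlarge both.

Run:
```python
from h import *
crop('top1',220,158,310,248,6.6);crop('side1',195,165,310,250,6.9)
```

```text
(no output)
```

View pics/top1_c220.png

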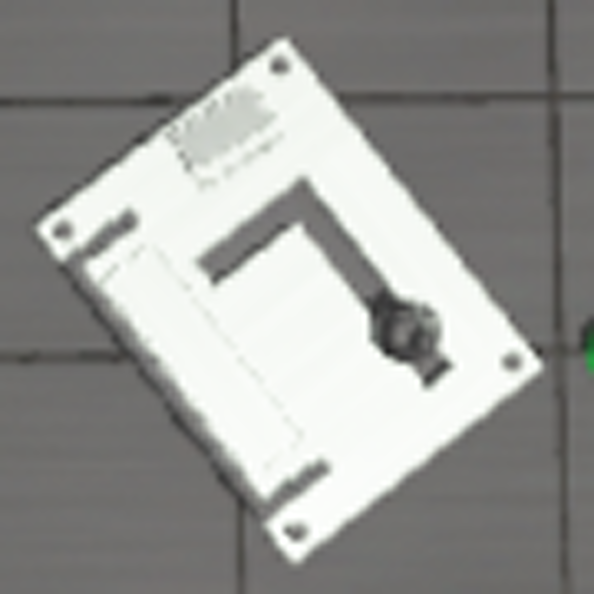

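View pics/side1_c195.png

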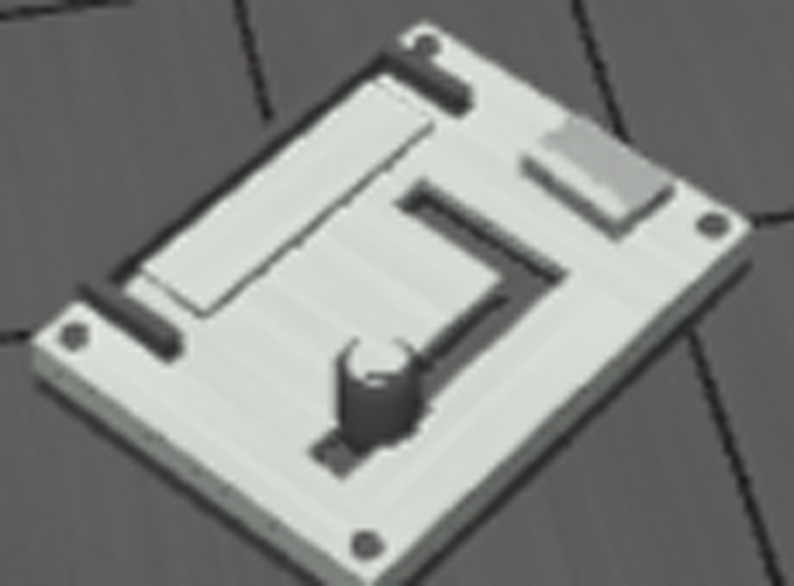

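Top crop: cover corners are at (285,38), (38,230), (543,367) and (295,562), the slot's outer corner at (303,180) and the knob at (408,330). Side crop: cover corners are at (750,232), (423,22), (35,345), the knob top at (378,362). The magnet is at (605,180) and the strip at (290,200).

```bash
cat > fit.py <<'E'
from h import *
from scipy.optimize import least_squares
J=lambda p,P:np.c_[np.array(P)[:,:2]@np.array([[np.cos(p[2]),np.sin(p[2])],[-np.sin(p[2]),np.cos(p[2])]])+p[:2],np.array(P)[:,2]]
E
python3 - <<'E'
from fit import *
A=[((120,-90,32),(285,38)),((120,90,32),(38,230)),((-120,-90,32),(543,367)),((-120,90,32),(295,562)),((50,-50,32),(303,180)),((30,30,32),(213,284)),((50,30,32),(198,263))]
B=[((120,-90,32),(750,232)),((120,90,32),(423,22)),((-120,90,32),(35,345)),((50,-50,32),(568,274)),((50,30,32),(420,180)),((-90,-50,32),(345,478))]
ta=np.array([[220+(x+.5)/6.6-.5,158+(y+.5)/6.6-.5] for _,(x,y) in A]);tb=np.array([[195+(x+.5)/6.9-.5,165+(y+.5)/6.9-.5] for _,(x,y) in B])
def f(p): return np.r_[(proj('top1',J(p,[a for a,_ in A]))-ta).ravel(),(proj('side1',J(p,[a for a,_ in B]))-tb).ravel()]
s=least_squares(f,[520,10,0.9],loss='soft_l1');p=s.x;print(p,np.degrees(p[2]));print(f(p).reshape(-1,2).round(2))
np.save('jig.npy',p)
# knob: top-centre z=68 in both views
k=[ray('top1',220+408.5/6.6-.5,158+327.5/6.6-.5,66),ray('side1',195+378.5/6.9-.5,165+362.5/6.9-.5,68)];print(k)
c,s_=np.cos(p[2]),np.sin(p[2])
for q in k: d=q[:2]-p[:2];print('knob jig',c*d[0]+s_*d[1],-s_*d[0]+c*d[1])
m=ray('side1',195+605/6.9,165+178/6.9,46)[:2]-p[:2];print('magnet',c*m[0]+s_*m[1],-s_*m[0]+c*m[1])
print(J(p,[(-82,-40,32),(42,-40,32),(42,22,32)]))
E
```

```text
[532.34664358 -29.87099102   0.65155992] 37.331633657578784
[[ 0.21  0.15]
 [ 0.01 -0.03]
 [ 0.53  0.14]
 [ 0.35  0.35]
 [ 0.56 -0.53]
 [ 0.74  0.84]
 [-0.25 -0.16]
 [ 0.34 -1.25]
 [-0.14 -0.22]
 [-0.56 -0.69]
 [ 0.45 -0.31]
 [ 0.32 -0.53]
 [-0.2   0.24]]
[array([513.42939796, -93.03074949,  66.        ]), array([509.87507839, -98.31720409,  68.        ])]
knob jig -53.34365002473111 -38.74883577362634
knob jig -59.37567881648334 -40.79686374370086
magnet 88.74237336909549 -37.53674338066996
[[ 491.40236301 -111.40359731   32.        ]
 [ 589.99957253  -36.20658757   32.        ]
 [ 552.40106766   13.0920172    32.        ]]
```

The jig is at (532,-30), yaw 37.3°, and the knob at about jig (-56,-40). I'll push with closed fingers, closing line along jig x. First I move behind the knob, above jig (-112,-40), with tips above the knob's top.

Emit:
step_arm(
  targets=[
    [[0.3, -0.94, -0.1, 0, 0, -0.5, 0], [0.3, -0.94, -0.1, 0, 0, -0.5, 0], [0.3, -0.94, -0.1, 0, 0, -0.5, 0], [0.3, -0.94, -0.1, 0, 0, -0.5, 0], [0.3, -0.94, -0.1, 0, 0, -0.5, 0]],
  ],
)

```text
t: 0.72
ee_pos: [312.0, 341.8, 379.4]
orientation: [-0.874, -3.017, 0.0]
ft_force: [1.0, 0.7, 1.2]
width: 41.4
grasp_force: 0.0
```

Emit:
step_arm(
  targets=[
    [[0.3, -0.94, -0.2, 0, 0, -0.5, 0], [0.3, -0.94, -0.2, 0, 0, -0.5, 0], [0.3, -0.94, -0.2, 0, 0, -0.5, 0], [0.3, -0.94, -0.2, 0, 0, -0.5, 0], [0.3, -0.94, -0.2, 0, 0, -0.5, 0]],
  ],
)

```text
t: 1.35
ee_pos: [387.1, 106.8, 329.4]
orientation: [1.134, 2.93, 0.0]
ft_force: [0.2, 0.0, -0.2]
width: 0.4
grasp_force: 0.0
```

Emit:
step_arm(
  targets=[
    [[0.3, -0.94, -0.2, 0, 0, -0.5, 0], [0.3, -0.94, -0.2, 0, 0, -0.5, 0], [0.3, -0.94, -0.2, 0, 0, -0.5, 0], [0.3, -0.94, -0.2, 0, 0, -0.5, 0], [0, 0, 0, 0, 0, 0, 0]],
  ],
)

```text
t: 1.98
ee_pos: [447.5, -82.1, 289.0]
orientation: [-1.341, -2.841, 0.0]
ft_force: [0.3, 1.0, -0.1]
width: 0.4
grasp_force: 0.0
```

Emit:
step_arm(
  targets=[
    [[0.2, -0.47, 0, 0, 0, -0.5, 0], [0.2, -0.48, 0, 0, 0, 0, 0], [0, 0, -0.4, 0, 0, 0, 0], [0, 0, -0.5, 0, 0, 0, 0], [0, 0, -0.2, 0, 0, 0, 0]],
  ],
)

```text
t: 2.6
ee_pos: [466.2, -126.1, 233.7]
orientation: [-1.382, -2.819, 0.0]
ft_force: [-0.2, -0.2, 0.4]
width: 0.4
grasp_force: 0.0
```

```bash
cat > w.py <<'E'
from fit import *
p=np.load('jig.npy')
def st():
    o=readout.get_obs();e=o['ee_pos'];c,s=np.cos(p[2]),np.sin(p[2]);R=np.array([[c,s],[-s,c]])
    v=o['orientation'];print('jig',(R@(e[:2]-p[:2])).round(1),'z',e[2].round(1),'F jig',(R@o['ft_force'][:2]).round(1),o['ft_force'][2].round(1),'yaw',np.degrees(2*np.arctan2(v[1],v[0]))%180-90,'t',o['t'])
E
python3 - <<'E'
from w import *
st();snap('side','side2');snap('top','top2')
a=cv2.imread('pics/top2.png')[158:248,220:310];b=cv2.imread('pics/side2.png')[160:250,200:310]
cv2.imwrite('pics/b2.png',np.hstack([cv2.resize(a,(360,360),interpolation=2),cv2.resize(b,(440,360),interpolation=2)]))
E
```

```text
jig [-111.   -36.4] z 233.7 F jig [-0.3 -0.1] 0.4 yaw 37.77965403581672 t 2.6
```

View pics/b2.png

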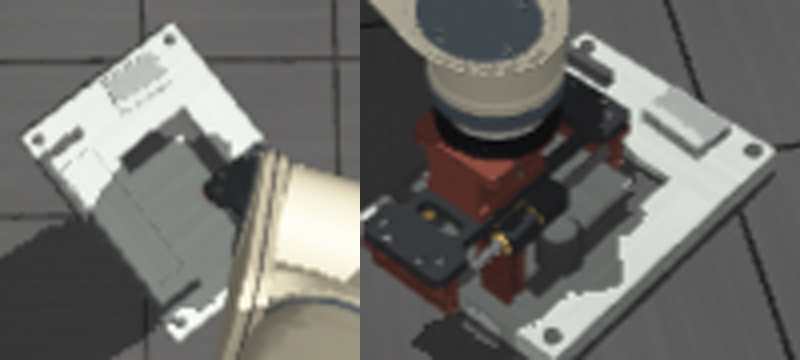

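Side view: the closed fingers stand behind the knob (about (515,300) against (560,250)), clear of everything. Next I lower, centre and advance along jig +x.

Emit:
step_arm(
  targets=[
    [[0.044, -0.058, -0.1, 0, 0, -0.1, 0], [0, 0, -0.1, 0, 0, 0, 0], [0.095, 0.073, 0, 0, 0, 0, 0], [0.095, 0.073, 0, 0, 0, 0, 0], [0.095, 0.073, 0, 0, 0, 0, 0]],
  ],
)

```text
t: 3.32
ee_pos: [483.9, -118.8, 224.9]
orientation: [1.393, 2.815, 0.0]
ft_force: [-0.3, -0.2, -0.2]
width: 0.5
grasp_force: 0.0
```

Emit:
step_arm(
  targets=[
    [[0.064, 0.049, 0, 0, 0, 0, 0], [0.064, 0.049, 0, 0, 0, 0, 0], [0.064, 0.049, 0, 0, 0, 0, 0], [0.064, 0.049, 0, 0, 0, 0, 0], [0.064, 0.049, 0, 0, 0, 0, 0]],
  ],
)

```text
t: 3.95
ee_pos: [499.5, -106.7, 224.7]
orientation: [-1.394, -2.815, 0.0]
ft_force: [-0.5, -0.7, -0.1]
width: 0.7
grasp_force: 0.5
```

```bash
python3 -c "
from w import *
st()"
```

```text
jig [-72.7 -41.2] z 224.7 F jig [-0.8 -0.2] -0.1 yaw 37.32022645853314 t 3.95
```

Emit:
step_arm(
  targets=[
    [[0.08, 0.061, 0, 0, 0, 0, 0], [0.08, 0.061, 0, 0, 0, 0, 0], [0.08, 0.061, 0, 0, 0, 0, 0], [0.08, 0.061, 0, 0, 0, 0, 0], [0.08, 0.061, 0, 0, 0, 0, 0]],
  ],
)

```text
t: 4.58
ee_pos: [519.6, -91.4, 224.7]
orientation: [-1.394, -2.815, 0.0]
ft_force: [-1.4, -0.9, -0.0]
width: 0.6
grasp_force: 0.4
```

Emit:
step_arm(
  targets=[
    [[0.08, 0.061, 0, 0, 0, 0, 0], [0.08, 0.061, 0, 0, 0, 0, 0], [0.08, 0.061, 0, 0, 0, 0, 0], [0.08, 0.061, 0, 0, 0, 0, 0], [0.08, 0.061, 0, 0, 0, 0, 0]],
  ],
)

```text
t: 5.2
ee_pos: [539.6, -76.2, 224.7]
orientation: [-1.394, -2.815, 0.0]
ft_force: [-0.5, -0.5, 1.0]
width: 0.0
grasp_force: 0.4
```

Run:
```python
from w import *
st();snap('side','side3')
crop('side3',195,160,310,246,6.9)
```

```text
jig [-22.3 -41.2] z 224.7 F jig [-0.8 -0.1] 1.0 yaw 37.321395105586845 t 5.2
```

View pics/side3_c195.png

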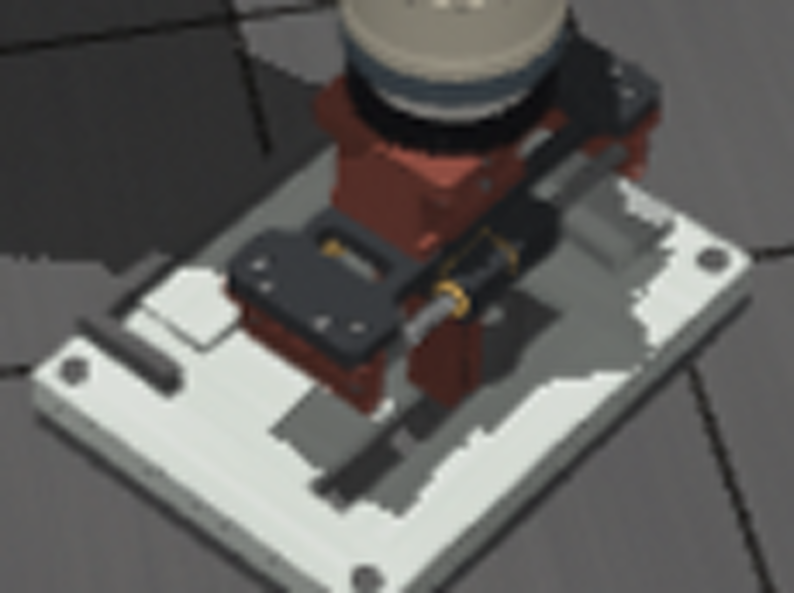

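The knob, at about (505,320), is moving ahead of the fingers and the long leg behind is empty. I continue, slower towards the corner.

Emit:
step_arm(
  targets=[
    [[0.064, 0.049, 0, 0, 0, 0, 0], [0.064, 0.049, 0, 0, 0, 0, 0], [0.064, 0.049, 0, 0, 0, 0, 0], [0.064, 0.049, 0, 0, 0, 0, 0], [0.064, 0.049, 0, 0, 0, 0, 0]],
  ],
)

```text
t: 5.88
ee_pos: [555.5, -63.9, 224.7]
orientation: [1.394, 2.815, 0.0]
ft_force: [-1.2, -0.7, 0.6]
width: 0.4
grasp_force: 0.5
```

Emit:
step_arm(
  targets=[
    [[0.032, 0.024, 0, 0, 0, 0, 0], [0.032, 0.024, 0, 0, 0, 0, 0], [0.032, 0.024, 0, 0, 0, 0, 0], [0.032, 0.024, 0, 0, 0, 0, 0], [0.016, 0.012, 0, 0, 0, 0, 0]],
  ],
)

```text
t: 6.5
ee_pos: [562.6, -58.7, 224.7]
orientation: [1.394, 2.815, 0.0]
ft_force: [-0.6, -1.2, 0.2]
width: 0.4
grasp_force: 0.5
```

Emit:
step_arm(
  targets=[
    [[0.016, 0.012, 0, 0, 0, 0, 0], [0.016, 0.012, 0, 0, 0, 0, 0], [0.016, 0.012, 0, 0, 0, 0, 0], [0, 0, 0, 0, 0, 0, 0], [0, 0, 0, 0, 0, 0, 0]],
  ],
)

```text
t: 7.12
ee_pos: [565.0, -56.9, 224.7]
orientation: [1.394, 2.815, 0.0]
ft_force: [-0.5, -0.9, 0.3]
width: 0.4
grasp_force: 0.0
```

```bash
python3 -c "
from w import *
st()"
```

```text
jig [  9.6 -41.3] z 224.7 F jig [-0.9 -0.4] 0.3 yaw 37.32329985780555 t 7.125
```

Emit:
step_arm(
  targets=[
    [[0.016, 0.012, 0, 0, 0, 0, 0], [0.016, 0.012, 0, 0, 0, 0, 0], [0, 0, 0, 0, 0, 0, 0], [0, 0, 0, 0, 0, 0, 0], [0, 0, 0, 0, 0, 0, 0]],
  ],
)

```text
t: 7.75
ee_pos: [566.6, -55.7, 224.7]
orientation: [1.394, 2.815, 0.0]
ft_force: [-1.0, 0.8, 0.2]
width: 0.7
grasp_force: 0.0
```

Emit:
step_arm(
  targets=[
    [[0.016, 0.012, 0, 0, 0, 0, 0], [0, 0, 0, 0, 0, 0, 0], [0.016, 0.012, 0, 0, 0, 0, 0], [0, 0, 0, 0, 0, 0, 0], [0, 0, 0, 0, 0, 0, 0]],
  ],
)

```text
t: 8.38
ee_pos: [568.2, -54.5, 224.7]
orientation: [1.394, 2.815, 0.0]
ft_force: [-0.6, 0.2, -0.7]
width: 0.4
grasp_force: 0.1
```

Emit:
step_arm(
  targets=[
    [[0.016, 0.012, 0, 0, 0, 0, 0], [0, 0, 0, 0, 0, 0, 0], [0.016, 0.012, 0, 0, 0, 0, 0], [0, 0, 0, 0, 0, 0, 0], [0, 0, 0, 0, 0, 0, 0]],
  ],
)

```text
t: 9.0
ee_pos: [569.8, -53.3, 224.7]
orientation: [1.394, 2.815, 0.0]
ft_force: [-0.6, -0.1, 0.3]
width: 0.3
grasp_force: 0.1
```

Run:
```python
from w import *
st();snap('side','side4');snap('top','top4')
a=cv2.imread('pics/top4.png')[150:240,220:320];b=cv2.imread('pics/side4.png')[160:260,205:315]
cv2.imwrite('pics/b4.png',np.hstack([cv2.resize(a,(300,270),interpolation=2),cv2.resize(b,(495,450),interpolation=2)[:270*0+450][90:360]]))
```

```text
jig [ 15.6 -41.3] z 224.7 F jig [-0.5  0.3] 0.3 yaw 37.32381976712361 t 9.0
```

View pics/b4.png

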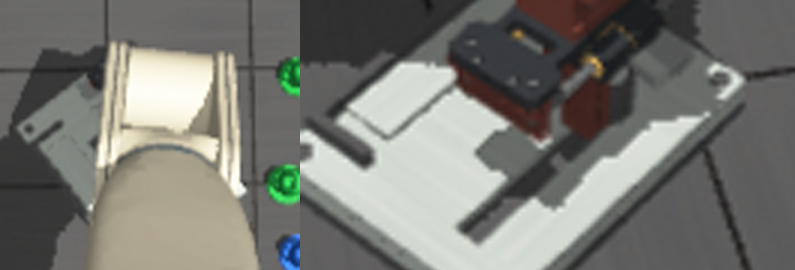

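The knob is still against the finger (side crop about (620,95)). I continue in small steps until it stops.

Emit:
step_arm(
  targets=[
    [[0.016, 0.012, 0, 0, 0, 0, 0], [0, 0, 0, 0, 0, 0, 0], [0.016, 0.012, 0, 0, 0, 0, 0], [0, 0, 0, 0, 0, 0, 0], [0, 0, 0, 0, 0, 0, 0]],
  ],
)

```text
t: 9.72
ee_pos: [570.6, -52.5, 224.5]
orientation: [-1.393, -2.814, 0.002]
ft_force: [-5.1, -5.4, 3.1]
width: 0.4
grasp_force: 3.4
```

Emit:
step_arm(
  targets=[
    [[0.016, 0.012, 0, 0, 0, 0, 0], [0, 0, 0, 0, 0, 0, 0], [0.016, 0.012, 0, 0, 0, 0, 0], [0, 0, 0, 0, 0, 0, 0], [0, 0, 0, 0, 0, 0, 0]],
  ],
)

```text
t: 10.35
ee_pos: [571.1, -51.7, 224.3]
orientation: [-1.391, -2.812, 0.005]
ft_force: [-8.7, -9.5, 6.6]
width: 0.2
grasp_force: 6.5
```

The stud is firm in the corner (about 13 N, then no further motion). I back off and go round to the knob's -y side at the same height.

Emit:
step_arm(
  targets=[
    [[-0.286, -0.218, 0, 0, 0, 0, 0], [0.273, -0.358, 0, 0, 0, 0, 0], [0.273, -0.358, 0, 0, 0, 0, 0], [0.318, 0.243, 0, 0, 0, 0, 0], [0.318, 0.243, 0, 0, 0, 0, 0]],
  ],
)

```text
t: 10.98
ee_pos: [619.3, -73.0, 224.7]
orientation: [1.395, 2.814, 0.001]
ft_force: [-0.3, -0.5, -0.2]
width: 0.6
grasp_force: 0.0
```

Run:
```python
from w import *
st();snap('side','side5')
crop('side5',205,160,315,246,6.9)
```

```text
jig [ 43. -87.] z 224.7 F jig [-0.5 -0.3] -0.2 yaw 37.26844485577523 t 10.975
```

View pics/side5_c205.png

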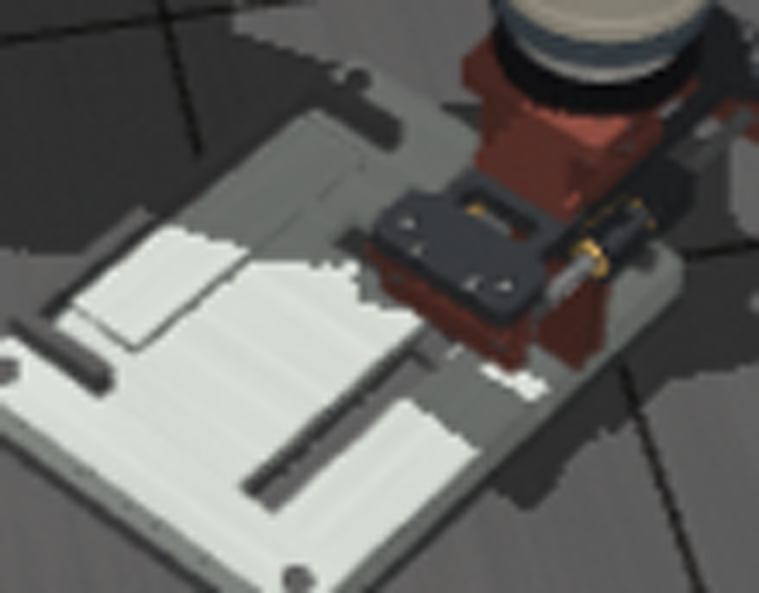

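The fingers stand on the -y side of the corner, with the strip and magnet untouched. Now I push along jig +y.

Emit:
step_arm(
  targets=[
    [[-0.049, 0.064, 0, 0, 0, 0, 0], [-0.049, 0.064, 0, 0, 0, 0, 0], [-0.049, 0.064, 0, 0, 0, 0, 0], [-0.049, 0.064, 0, 0, 0, 0, 0], [-0.036, 0.048, 0, 0, 0, 0, 0]],
  ],
)

```text
t: 11.65
ee_pos: [605.8, -58.0, 224.8]
orientation: [-1.394, -2.815, 0.0]
ft_force: [-1.0, -0.2, 0.0]
width: 0.5
grasp_force: 0.0
```

Emit:
step_arm(
  targets=[
    [[-0.024, 0.032, 0, 0, 0, 0, 0], [-0.024, 0.032, 0, 0, 0, 0, 0], [-0.024, 0.032, 0, 0, 0, 0, 0], [-0.024, 0.032, 0, 0, 0, 0, 0], [0, 0, 0, 0, 0, 0, 0]],
  ],
)

```text
t: 12.28
ee_pos: [601.2, -51.6, 224.7]
orientation: [-1.394, -2.815, 0.0]
ft_force: [-0.8, -0.4, -0.6]
width: 0.5
grasp_force: 0.0
```

```bash
python3 -c "
from w import *
st()"
```

```text
jig [ 41.6 -59. ] z 224.7 F jig [-0.9  0.2] -0.6 yaw 37.32714523709814 t 12.275
```

Emit:
step_arm(
  targets=[
    [[-0.049, 0.064, 0, 0, 0, 0, 0], [-0.049, 0.064, 0, 0, 0, 0, 0], [-0.049, 0.064, 0, 0, 0, 0, 0], [-0.049, 0.064, 0, 0, 0, 0, 0], [-0.049, 0.064, 0, 0, 0, 0, 0]],
  ],
)

```text
t: 12.9
ee_pos: [588.9, -35.4, 224.7]
orientation: [-1.394, -2.816, -0.0]
ft_force: [-0.0, -0.1, -0.3]
width: 0.2
grasp_force: 0.4
```

Emit:
step_arm(
  targets=[
    [[-0.049, 0.064, 0, 0, 0, 0, 0], [-0.049, 0.064, 0, 0, 0, 0, 0], [-0.049, 0.064, 0, 0, 0, 0, 0], [-0.049, 0.064, 0, 0, 0, 0, 0], [-0.049, 0.064, 0, 0, 0, 0, 0]],
  ],
)

```text
t: 13.52
ee_pos: [576.7, -19.5, 224.7]
orientation: [-1.394, -2.815, 0.0]
ft_force: [0.7, -0.8, -0.5]
width: 0.6
grasp_force: 0.4
```

Run:
```python
from w import *
st();snap('side','side6')
crop('side6',205,160,315,246,6.9)
```

```text
jig [ 41.6 -18.6] z 224.7 F jig [ 0.1 -1. ] -0.5 yaw 37.326714245352974 t 13.525
```

View pics/side6_c205.png

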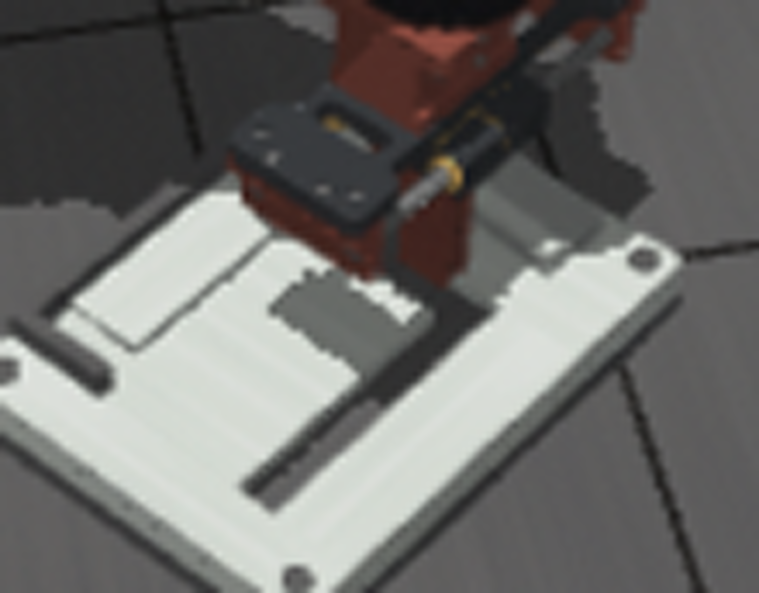

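The corner is empty, so the knob is in the short leg ahead of the fingers. I finish slowly.

Emit:
step_arm(
  targets=[
    [[-0.024, 0.032, 0, 0, 0, 0, 0], [-0.024, 0.032, 0, 0, 0, 0, 0], [-0.024, 0.032, 0, 0, 0, 0, 0], [-0.024, 0.032, 0, 0, 0, 0, 0], [-0.012, 0.016, 0, 0, 0, 0, 0]],
  ],
)

```text
t: 14.2
ee_pos: [571.4, -12.4, 224.7]
orientation: [-1.394, -2.815, 0.0]
ft_force: [0.7, -0.8, -0.0]
width: 0.2
grasp_force: 0.4
```

Emit:
step_arm(
  targets=[
    [[-0.012, 0.016, 0, 0, 0, 0, 0], [0, 0, 0, 0, 0, 0, 0], [-0.012, 0.016, 0, 0, 0, 0, 0], [0, 0, 0, 0, 0, 0, 0], [0, 0, 0, 0, 0, 0, 0]],
  ],
)

```text
t: 14.82
ee_pos: [570.2, -10.9, 224.7]
orientation: [-1.394, -2.815, 0.0]
ft_force: [0.0, -0.8, 0.5]
width: 0.4
grasp_force: 0.1
```

Emit:
step_arm(
  targets=[
    [[-0.012, 0.016, 0, 0, 0, 0, 0], [0, 0, 0, 0, 0, 0, 0], [-0.012, 0.016, 0, 0, 0, 0, 0], [0, 0, 0, 0, 0, 0, 0], [0, 0, 0, 0, 0, 0, 0]],
  ],
)

```text
t: 15.45
ee_pos: [569.0, -9.3, 224.7]
orientation: [-1.394, -2.815, -0.0]
ft_force: [-0.2, -0.8, -0.2]
width: 0.4
grasp_force: 0.1
```

```bash
python3 -c "
from w import *
st()"
```

```text
jig [41.7 -5.8] z 224.7 F jig [-0.7 -0.5] -0.2 yaw 37.32186113972173 t 15.45
```

Emit:
step_arm(
  targets=[
    [[-0.012, 0.016, 0, 0, 0, 0, 0], [0, 0, 0, 0, 0, 0, 0], [-0.012, 0.016, 0, 0, 0, 0, 0], [0, 0, 0, 0, 0, 0, 0], [0, 0, 0, 0, 0, 0, 0]],
  ],
)

```text
t: 16.08
ee_pos: [568.2, -8.0, 224.9]
orientation: [1.393, 2.814, 0.0]
ft_force: [3.7, -4.1, 0.6]
width: 0.5
grasp_force: 2.5
```

Emit:
step_arm(
  targets=[
    [[-0.012, 0.016, 0, 0, 0, 0, 0], [0, 0, 0, 0, 0, 0, 0], [-0.012, 0.016, 0, 0, 0, 0, 0], [0, 0, 0, 0, 0, 0, 0], [0, 0, 0, 0, 0, 0, 0]],
  ],
)

```text
t: 16.7
ee_pos: [567.8, -7.1, 225.4]
orientation: [1.391, 2.812, 0.0]
ft_force: [4.9, -9.8, 2.3]
width: 0.4
grasp_force: 5.1
```

The stud has stopped firmly at about 11 N. I retreat along -y, lift, move away and look.

Emit:
step_arm(
  targets=[
    [[0.122, -0.159, 0, 0, 0, 0, 0], [0.243, -0.318, 0, 0, 0, 0, 0], [0.243, -0.318, 0, 0, 0, 0, 0], [0, 0, 0.8, 0, 0, 0, 0], [0, 0, 0.9, 0, 0, 0, 0]],
  ],
)

```text
t: 17.32
ee_pos: [597.4, -47.0, 309.6]
orientation: [-1.394, -2.813, 0.001]
ft_force: [0.5, 0.4, 0.0]
width: 0.7
grasp_force: 0.0
```

Emit:
step_arm(
  targets=[
    [[-0.5, 0.8, 0.7, 0, 0, 0, 0], [-0.5, 0.9, 0, 0, 0, 0, 0], [-0.5, 0.9, 0, 0, 0, 0, 0], [-0.5, 0.9, 0, 0, 0, 0, 0], [-0.5, 0.9, 0, 0, 0, 0, 0]],
  ],
)

```text
t: 17.95
ee_pos: [472.0, 175.0, 344.9]
orientation: [1.395, 2.815, 0.001]
ft_force: [0.6, -0.2, -0.4]
width: 0.6
grasp_force: 0.0
```

Emit:
step_arm(
  targets=[
    [[-0.5, 0.9, 0, 0, 0, 0, 0], [-0.5, 0.9, 0, 0, 0, 0, 0], [0, 0, 0, 0, 0, 0, 0], [0, 0, 0, 0, 0, 0, 0], [0, 0, 0, 0, 0, 0, 0]],
  ],
)

```text
t: 18.58
ee_pos: [422.9, 263.2, 344.7]
orientation: [1.396, 2.814, -0.0]
ft_force: [0.7, -0.3, -0.1]
width: 0.0
grasp_force: 0.0
```

Run:
```python
from w import *
st();snap('side','side7')
crop('side7',195,165,310,250,6.9)
a=proj('side7',J(p,[(42,22,68),(42,22,34)]));print((a-[195,165]+.5)*6.9-.5)
```

```text
jig [ 90.7 299.4] z 344.7 F jig [ 0.4 -0.7] -0.1 yaw 37.227664060759 t 18.575
[[425.34263094 137.45379806]
 [424.33596023 193.19025914]]
```

View pics/side7_c195.png

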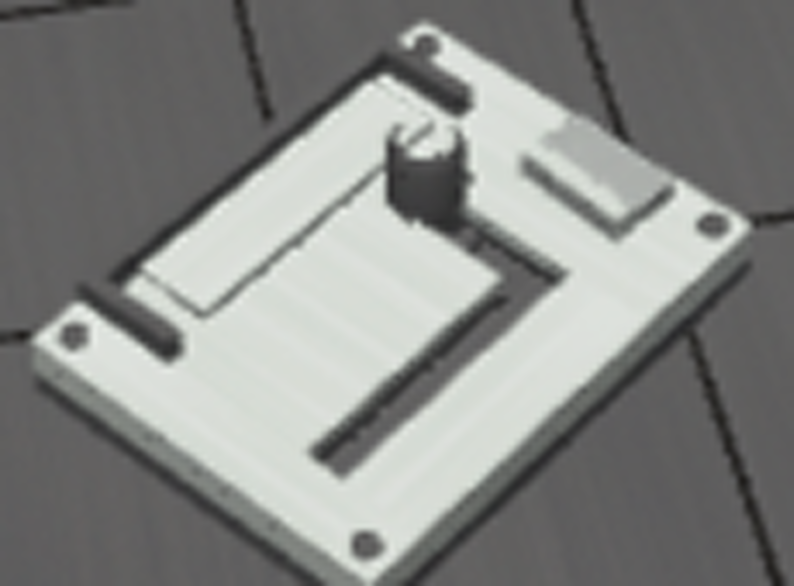

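The knob stands upright at the end of the short leg, its top at about (427,138) against a predicted (425,137). The strip and magnet haven't moved.

```bash
python3 -c "
from h import *
print(ctrl.close_job())"
```

```text
the job is handed in; nothing more can be done
None
```

I pushed the stud round the corner to the end of the short leg, where it stopped firmly; the last picture shows it upright there with strip and magnet unmoved, and I handed the job in (no verdict was returned).

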